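Lift a formed hood bracket from its die and slide its spot under the punch

ROBOT

A 6-joint arm with a two-finger parallel gripper is mounted at the origin on the work surface. World frame = base frame: x ahead of the robot, y to its left, z up, the work surface at z = 0. Lengths are in m, angles in degrees, forces in N, time in s.
With the tool pointing down it reaches from about 0.35 to 0.875 m from the base axis. Payload 4.2 kg.
Tool frame: the origin (TCP) lies where the fingers leave the gripper's body, on its centre line; the fingertips stand 70 mm ahead of it and the grasp point (between the pads) lies 51 mm ahead of it; z points along the fingers, y is the direction in which the jaws open and shut (so a half turn about z gives the same grasp; the last joint's range is limited). The gripper opens to 87 mm and grips with 3 to 60 N. Pads are 19 mm wide; open, the fingers measure 117 mm over their backs; the gripper's body (75 mm by 190 mm) begins 51 mm behind the grasp point.
Start: joints at [80.993, 22.042, 0.453, 0, -68.411, -14.817], TCP at [0.252, 0.572, 0.292] pointing down, gripper open.
Joint ranges: [-179.83, 179.83], [-69.29, 118.12], [-61.27, 80.66], [-181.25, 117.63], [-171.15, -9.14], [-177.46, 177.46]. Speed limits (degrees/s): [159.86, 159.86, 180, 180, 180, 180].

INTERFACE

Orientations are given as a 3x3 rotation matrix whose columns are the frame's x, y, z axes.
In Python, from station import sense, capture, camera_model, finish_job gives the robot as it stands.
- The arm moves only by the shell command python3 -m inch 'ROWS'. ROWS is JSON, a list of rows, each an object with "hand": the closure, from 0 (fully open) to 1 (shut); "slide": the shift along the world's x, y, z in cm, a list of three; "yaw": the turn about the world's z in rad. A call has 1 to 10 rows; each row is the pose to reach, as a shift and turn from the pose commanded when the call began; what a row does not reach only later rows make up. A row lasts 1/8 s, in which the tool goes at most 62.5 mm and 10.7 degrees, less where a joint would pass 70% of its speed; a pose out of reach is approached as far as the arm can. A call with a gripper value outside its range is refused whole. The fingers move at their own pace and stop on an object; the grip force is fixed at half the most. Time passes only in rows, so rows that repeat a pose let the fingers close. It gives the time, the measured TCP pose, the force and the opening at its end, in the units of the state.
- sense(): the state, without advancing time (a new reading comes with each control period).
- capture(name): name is "scene" or "top" or "wrist"; returns the picture (400x640x3 uint8, blue, green, red); there is no depth.
- camera_model(name): a dict with "mtx" (3x3 intrinsics, pixels), "k1" (the pictures are not rectified: a ray, as slopes to the right and down, at radius r is drawn at 1 + k1 r^2 times it, then the intrinsics apply), "xyz" and "orientation" of the camera in the world; the wrist camera has in their place "tool_from_camera" (4x4, takes a point from camera to tool coordinates, whose origin is the TCP and whose axes are the flange's). Camera axes: x right, y up, looking along -z (the intrinsics and any distortion apply to the point x, -y, -z); pixel columns grow to the right and rows downward; lengths in m; the calibration is good to about 2 mm. A picture is of the moment at which its call begins: read the wrist's pose just before it. camera_model takes no time and is no camera call.
- finish_job(): hands the job in, once; it reports no verdict.
The state is a dict: "time_s": time; "joints": joint angles; "joint_velocities": joint speeds; "effort": joint torques, N m; "tcp_pos": TCP position; "ee_rot": TCP orientation; "wrist_force": force on the tool from outside, world axes, zero at the start; "moment": the same for the moment, N m; "gripper_width": opening from 0.0 (shut) to 1.0 (fully open).
Only numpy, scipy, OpenCV 4.12 (cv2) and the standard library are available. Lean on these libraries where they do the work, as an engineer would, in place of code of your own. Each camera call takes 0.05 s, during which the arm holds its last target. There are 200 camera calls.

TASK

Lift the formed aluminium bracket out of the blue-faced die, keeping it level, and lay it flat on the steel bed of the green bench punch with its red spot about 6 cm short of the punch tip. Then slide it along the bed, flat all the way, until the tip stands directly over the red spot, and let go. Do not touch the punch spindle or its tip, and do not disturb the other things on the desk.

Things in the scene. Friction and masses are not known exactly. Their poses are not given: they have to be found in the camera images.
- die: Fixed forming die: steel block 210 x 110 x 40 mm, blue top face, a 12 mm guide pin rising 22 mm at each corner. Open cavity in the top, centred, 174 x 54 mm, 12 mm deep (floor 28 mm above the underside), upright walls. Origin: centre of the underside; x along the length, z up. The bracket starts in the cavity, axes alike, about 2 mm of play all round.
- bracket: Aluminium bracket, 0.11 to 0.22 kg: plate 170 (x) x 50 (y) x 4 mm with an upstanding saddle (inverted channel, 5 mm walls, open at its x ends), 44 mm long in x, 26 mm wide in y, top 42 mm above the underside, centred at x = -50 mm: grip it here, across the 26 mm, above the die face. The rest of the plate, to +x, carries a red spot. Origin: centre of the underside; z up.
- saddle (a point): Centre of the top face of the bracket's saddle: 50 mm towards -x from the bracket's origin, 42 mm above its underside. Axes as the bracket.
- spot (a point): Centre of the red spot, 12 mm across with thin red cross lines, on the plate's top face: 60 mm towards +x from the bracket's origin, 4 mm above its underside (110 mm from the saddle's centre). The line across the plate runs to both edges; the other is 50 mm long.
- press: Fixed green bench punch: flat dark steel bed 340 (x) x 120 (y) mm, top 30 mm above the desk. Origin: centre of the bed's underside, z up. Column 50 x 70 mm at the +x end (from x = 118 mm), 210 mm high; a head 44 mm wide reaches from it back to x = 43 mm, 142 to 188 mm above the desk. Bring the bracket in from the open -x side, spot end first, bracket x along bed x.
- punch: The vertical punch spindle under the press head, fixed (it does not move): 24 mm thick above, then a 12 mm brass punch that tapers to the tip. Origin at the tip; axes as the press.
- tip (a point): Tip of the punch, pointing down: above the bed's point x = 60 mm, y = 0 of the press, 42 mm above the desk, so 12 mm above the bed and 8 mm above the bracket's plate when that lies on the bed.
- bell: Bystander: brass desk bell, 84 mm across, 58 mm high, loose. Origin: centre of the underside.
- lamp_socket: Bystander: white porcelain lamp socket, 68 mm across, 62 mm high, loose. Origin: centre of the underside.
- hood: Bystander: red enamelled cue lamp hood, a cone 92 mm across and 86 mm high, standing mouth down, loose. Origin: centre of the underside.
- hammer: Bystander: hammer lying on the desk on the robot's left of the die, loose. Origin: under its middle, x along it.
- toggle (a joint): Bystander: steel toggle, 50 mm, on a black switch box fixed at the far side of the desk. 0: leaning to the robot; about 1 rad: thrown away from it. It stays 0.
Things that resemble listed ones, but are neither listed nor needed, are in the scene too. Several things have the shape of the bracket; the one meant has the colours described above.

How it is judged (in metres and radians):
On the way, in this order (a step that is already met when the one before it is completed fails the run):
1. the bracket is lifted clear of the die (z of bracket in the frame of die above 0.05 m), for 0.1 s.
2. the bracket lies flat on the punch bed, its spot still more than 3 cm short of the tip (z of bracket in the frame of press between 0.027 and 0.0325 m and angle between bracket's own z axis and vertical below 0.06 rad and x of bracket in the frame of press between -0.15 and 0 m and y of bracket in the frame of press between -0.05 and 0.05 m and horizontal distance between spot and tip above 0.03 m), for 0.2 s.
At the end, for the whole second after the job is handed in: the bracket lies flat and at rest on the punch bed with the punch tip above the 12 mm red spot (within 6 mm of its centre) (z of bracket in the frame of press between 0.027 and 0.0325 m and angle between bracket's own z axis and vertical below 0.06 rad and horizontal distance between spot and tip below 0.006 m and linear speed of bracket below 0.01 m/s and angular speed of bracket below 0.1 rad/s); the robot touches nothing.
It fails at once if the bracket tips more than 0.4 rad from level (angle between bracket's own z axis and vertical above 0.4 rad).
It fails at once if the spot is brought under the tip (within 20 mm) with the bracket more than 6 mm off the bed instead of sliding on it (horizontal distance between spot and tip below 0.02 m and z of bracket in the frame of press above 0.036 m).
It fails at once if the punch is touched with more than 2 N (contact force between punch and anything else above 2 N).
It fails at once if a bystander is moved more than 3 cm, or the toggle is thrown (distance of any of bell, lamp_socket, hood, hammer from where it was at the start of the episode above 0.03 m or value of joint toggle above 0.2 rad).
It also fails if it takes over 58 s, if anything falls off the work surface, if the arm or the gripper's body presses on something with over 40 N, if the wrist force passes 120 N, or if a joint passes its speed limit or range.

## Working session

There is one attempt and no reset: what is moved stays moved. The work goes in short steps, Python scripts to look and compute and a shell command to move; the robot and the scene stay as the last step left them, time stands still between calls to the robot, and variables do not carry over. Pictures are saved under pics/ and viewed, about 8 in all and at most 12, crops included, and the job is handed in when it is done.

```bash
mkdir -p pics; cat > h.py <<'E'
import numpy as np, cv2
from station import sense, capture, camera_model, finish_job
def cam(name, s=None):
    m=camera_model(name)
    if name!="wrist": return m["mtx"],m["k1"],np.array(m["xyz"]),np.array(m["orientation"])
    s=s or sense(); T=np.eye(4); T[:3,:3]=s["ee_rot"]; T[:3,3]=s["tcp_pos"]
    T=T@np.array(m["tool_from_camera"]); return m["mtx"],m["k1"],T[:3,3],T[:3,:3]
def onplane(c,pts,z):
    K,k1,o,R=c
    u=cv2.undistortPoints(np.array(pts,float).reshape(-1,1,2),np.array(K,float),np.array([k1,0,0,0,0.]))[:,0]
    d=np.c_[u[:,0],-u[:,1],-np.ones(len(u))]@R.T
    return o+d*((z-o[2])/d[:,2])[:,None]
def shot(name,f):
    s=sense(); im=capture(name); cv2.imwrite(f"pics/{f}.png",im); return im,cam(name,s)
E
python3 - <<'E'
from h import *
for n in("top","scene","wrist"):
    im,c=shot(n,n+"0"); print(n,np.round(c[2],3),np.round(c[3],2).tolist(),np.round(c[0],0).tolist(),c[1])
print(sense())
E
```

```text
top [0.282 0.096 1.34 ] [[0.02, 0.97, -0.22], [-1.0, 0.02, -0.01], [-0.01, 0.22, 0.97]] [[495.0, 0.0, 318.0], [0.0, 495.0, 199.0], [0.0, 0.0, 1.0]] -0.14076336945079024
scene [0.885 0.665 0.934] [[-0.84, -0.44, 0.32], [0.54, -0.67, 0.51], [-0.01, 0.6, 0.8]] [[383.0, 0.0, 323.0], [0.0, 383.0, 201.0], [0.0, 0.0, 1.0]] 0.01560216805681574
wrist [0.329 0.537 0.383] [[-0.4, 0.87, 0.28], [-0.91, -0.39, -0.12], [0.0, -0.3, 0.95]] [[339.0, 0.0, 317.0], [0.0, 339.0, 198.0], [0.0, 0.0, 1.0]] -0.05370855118231318
{'time_s': 0.15, 'joints': array([ 8.09942416e+01,  2.20807072e+01,  3.98400071e-01, -1.98783445e-02,
       -6.84096703e+01, -1.48162721e+01]), 'joint_velocities': array([ 0.10008039, -0.15553771,  0.16155664,  0.09689871, -0.07573824,
       -0.03053005]), 'effort': array([-2.78264806e-04, -3.91055202e+01,  1.87586099e+01,  4.22232628e+00,
        1.23682045e-02, -1.44739602e-04]), 'tcp_pos': array([0.25228669, 0.57146179, 0.2914162 ]), 'ee_rot': array([[ 9.14752789e-01, -4.04013627e-01, -5.69905223e-04],
       [-4.04014017e-01, -9.14751506e-01, -1.53499953e-03],
       [ 9.88390658e-05,  1.63439480e-03, -9.99998659e-01]]), 'wrist_force': array([ 0.82296728, -0.34372823, -0.12837593]), 'moment': array([-0.00882875,  0.04384333, -0.03670663]), 'gripper_width': 0.9938327386855229}
```

View pics/top0.png

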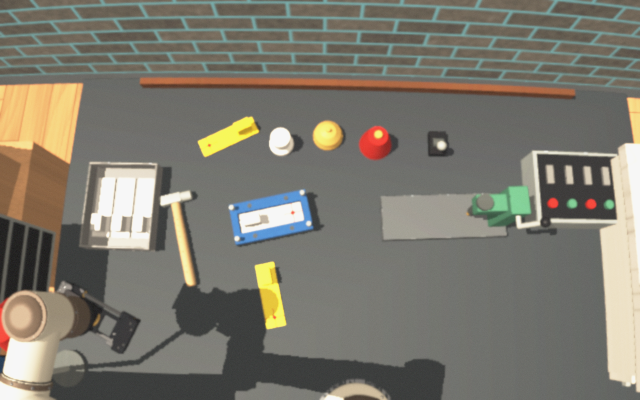

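View pics/scene0.png

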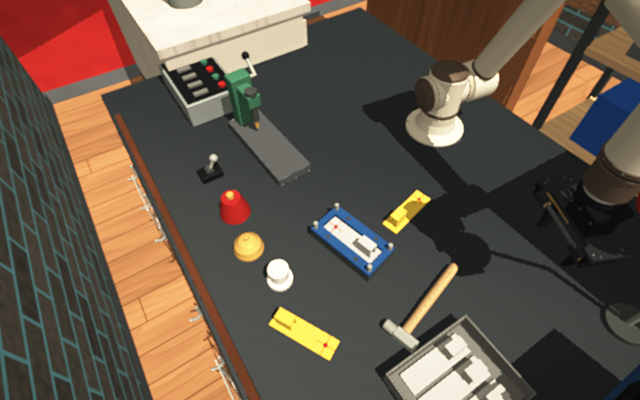

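The top view shows the aluminium bracket in the blue die at about (270,218), with its saddle on the left at (254,220) and its red spot at (292,212). The lookalikes are yellow ones at (228,137) and (270,295), and pale ones in the tray at (105–140,205). Only the one in the blue die fits the description. The press bed spans (381–507, 195–239) with the punch near (475,210).

```bash
cat > m.py <<'E'
from h import *
im=cv2.imread("pics/top0.png"); c=cam("top"); hsv=cv2.cvtColor(im,cv2.COLOR_BGR2HSV)
def big(m):
    cs,_=cv2.findContours(m,cv2.RETR_EXTERNAL,cv2.CHAIN_APPROX_NONE); return max(cs,key=cv2.contourArea)
def rect(p): 
    r=cv2.minAreaRect((p[:,:2]*1000).astype(np.float32)); return np.round(r[0],1),np.round(r[1],1),round(r[2],2)
m=cv2.inRange(hsv,(100,120,60),(125,255,255)); m[:,:225]=0; m[:,320:]=0
k=big(m); print("die",rect(onplane(c,k[:,0],.04)))
m=cv2.inRange(hsv,(0,0,130),(180,60,255)); m[:190]=0;m[240:]=0;m[:,:238]=0;m[:,305:]=0
k=big(cv2.morphologyEx(m,cv2.MORPH_OPEN,np.ones((3,3)))); print("plate",rect(onplane(c,k[:,0],.032)))
m=cv2.inRange(hsv,(0,120,80),(8,255,255))|cv2.inRange(hsv,(172,120,80),(180,255,255)); m[:195]=0;m[235:]=0;m[:,:240]=0;m[:,310:]=0
ys,xs=np.nonzero(m); print("spot px",xs.mean(),ys.mean(),len(xs),onplane(c,[[xs.mean(),ys.mean()]],.032))
m=cv2.inRange(hsv,(0,0,62),(180,60,130)); m[:185]=0;m[245:]=0;m[:,:375]=0;m[:,468:]=0
k=big(m); p=onplane(c,k[:,0],.03); r=cv2.minAreaRect((p[:,:2]*1000).astype(np.float32)); print("bed",r, cv2.boundingRect(k))
a=cv2.resize(im[180:250,225:320],None,fx=5,fy=5,interpolation=2); b=cv2.resize(im[180:250,375:535],None,fx=4,fy=4,interpolation=2)
o=np.zeros((640,640,3),np.uint8); o[:350,:475]=a; o[355:635]=b; cv2.imwrite("pics/crop1.png",o)
for q in((381,195),(381,239)): print(im[q[1]-3:q[1]+4,q[0]+20].tolist())
E
python3 m.py
```

```text
die (array([528.3, 236.6]), array([111. , 210.5]), 13.56)
plate (array([529.6, 237.3]), array([ 55.8, 174.8]), 13.72)
spot px 292.4 212.2 5 [[0.54353619 0.1790272  0.032     ]]
bed ((547.0842895507812, -172.0690155029297), (164.1395263671875, 259.04669189453125), 1.059139370918274) (375, 185, 93, 60)
[[110, 116, 113], [110, 115, 114], [110, 115, 114], [122, 129, 129], [137, 147, 149], [146, 156, 159], [148, 157, 162]]
[[150, 161, 163], [151, 162, 164], [142, 152, 155], [107, 114, 117], [93, 96, 98], [107, 111, 110], [114, 116, 117]]
```

View pics/crop1.png

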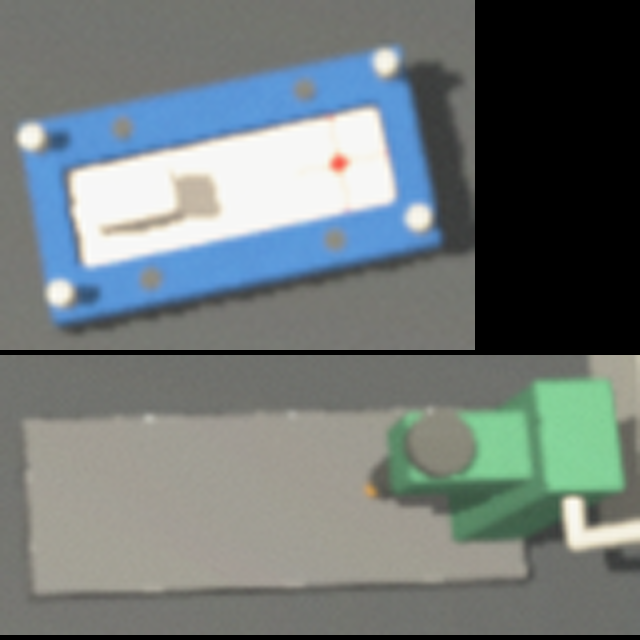

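The crop confirms the aluminium bracket with the red spot in the blue die, spot towards the press. Next I locate the bed and the tip.

```bash
cat > b.py <<'E'
from h import *
im=cv2.imread("pics/top0.png"); c=cam("top"); hsv=cv2.cvtColor(im,cv2.COLOR_BGR2HSV)
g=cv2.cvtColor(im,cv2.COLOR_BGR2GRAY)
m=((g>130)&(hsv[...,1]<60)).astype(np.uint8)*255; m[:188]=0;m[245:]=0;m[:,:376]=0;m[:,512:]=0
m=cv2.morphologyEx(m,cv2.MORPH_OPEN,np.ones((3,3)))
k=max(cv2.findContours(m,cv2.RETR_EXTERNAL,cv2.CHAIN_APPROX_NONE)[0],key=cv2.contourArea)[:,0]
p=onplane(c,k,.03)
lo=p[(k[:,1]>225)&(k[:,0]<500)&(k[:,0]>390)]; hi=p[(k[:,1]<205)&(k[:,0]<465)&(k[:,0]>390)]; le=p[(k[:,0]<388)&(k[:,1]>202)&(k[:,1]<232)]
for n,q in(("near",lo),("far",hi)):
    f=np.polyfit(q[:,1],q[:,0],1); print(n,f,np.degrees(np.arctan(f[0])),"x at y=-.17",np.polyval(f,-.17))
f=np.polyfit(le[:,0],le[:,1],1); print("end",f,"y at x=.54",np.polyval(f,.54), "right extent", p[:,1].min())
o=((hsv[...,0]>8)&(hsv[...,0]<25)&(hsv[...,1]>110)); o[:200]=0;o[225:]=0;o[:,:455]=0;o[:,490:]=0
ys,xs=np.nonzero(o); print("brass",list(zip(xs,ys))); print(onplane(c,[[466.5,214],[467.5,213.75]],.042))
sc=cv2.imread("pics/scene0.png"); cv2.imwrite("pics/crop2.png",cv2.resize(sc[60:190,200:330],(650,650),interpolation=2))
E
python3 b.py
```

```text
near [-0.08215755  0.46852209] -4.69673245401387 x at y=-.17 0.4824888775326157
far [-0.05347597  0.59094283] -3.061031790021155 x at y=-.17 0.600033748310375
end [ 0.04530228 -0.08688281] y at x=.54 -0.06241958211565572 right extent -0.40181947608636626
brass [(np.int64(467), np.int64(213)), (np.int64(468), np.int64(213)), (np.int64(467), np.int64(214)), (np.int64(468), np.int64(214))]
[[ 0.54723039 -0.29154078  0.042     ]
 [ 0.54797813 -0.2943401   0.042     ]]
```

View pics/crop2.png

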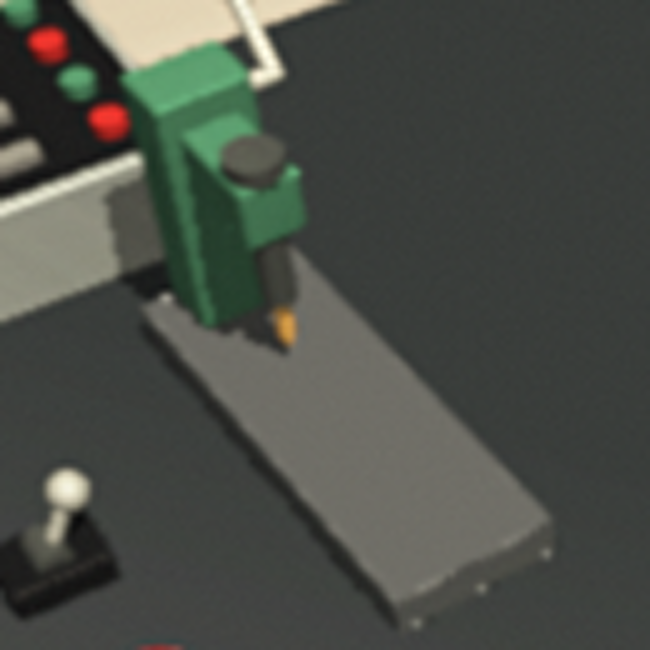

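```bash
python3 -m inch '[{"hand":0,"slide":[3,-4,0],"yaw":-0.17},{"hand":0,"slide":[6,-8,0],"yaw":-0.34},{"hand":0,"slide":[9,-12,0],"yaw":-0.51},{"hand":0,"slide":[12,-15,0],"yaw":-0.68},{"hand":0,"slide":[15,-18,0],"yaw":-0.85},{"hand":0,"slide":[18,-21,0],"yaw":-1.02},{"hand":0,"slide":[21,-24,0],"yaw":-1.19},{"hand":0,"slide":[24,-26,0],"yaw":-1.36},{"hand":0,"slide":[26,-28,0],"yaw":-1.53},{"hand":0,"slide":[26.4,-28.7,0],"yaw":-1.7}]'; python3 -c "
from station import sense
print(sense()['joints'])"
```

```text
time_s: 1.4
tcp_pos: [0.5174, 0.2834, 0.2916]
ee_rot: [[-0.525, -0.851, -0.001], [-0.851, 0.525, -0.001], [0.001, 0.0, -1.0]]
wrist_force: [0.4, 0.7, -0.4]
gripper_width: 1.002
[ 4.44258370e+01  1.86839208e+01 -4.69464595e+00 -5.11661451e-03
 -6.66857129e+01 -7.61045593e+01]
```

The brass tip is at (0.548,-0.292) by ray, and the bed edges agree with that (centre line ≈0.541 at y=-0.17, bed x about -87°). A flipped grasp would run joint 6 out of range at the press, so I use the unflipped one.

```bash
python3 -m inch '[{"hand":0,"slide":[0,0,-2],"yaw":0.17},{"hand":0,"slide":[0,0,-4],"yaw":0.34},{"hand":0,"slide":[0,0,-6],"yaw":0.51},{"hand":0,"slide":[0,0,-8],"yaw":0.68},{"hand":0,"slide":[0,0.1,-10],"yaw":0.79},{"hand":0,"slide":[0,0.1,-10],"yaw":0.79},{"hand":0,"slide":[0,0.1,-10],"yaw":0.79}]'; python3 - <<'E'
from h import *
im,c=shot("wrist","w1"); print(c[2])
E
```

```text
time_s: 2.28
tcp_pos: [0.5168, 0.286, 0.1929]
ee_rot: [[0.241, -0.97, 0.001], [-0.97, -0.241, 0.0], [-0.0, -0.001, -1.0]]
wrist_force: [-0.6, -0.2, 0.2]
gripper_width: 1.0
[0.53670834 0.20403927 0.28492626]
```

View pics/w1.png

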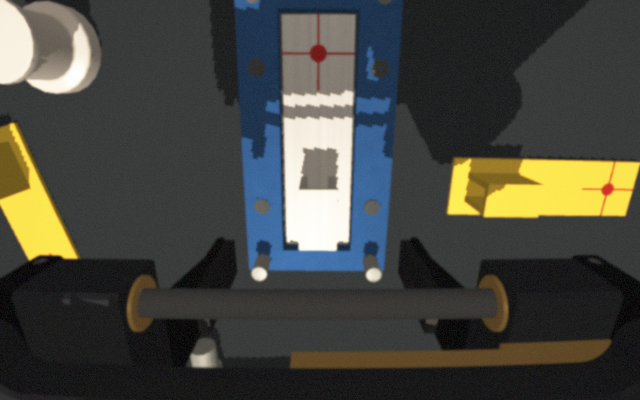

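The wrist view shows the spot at (318,53), the saddle near (320,215), and the fingers straddling it evenly (about 220 and 415).

```bash
python3 - <<'E'
from h import *
s=sense(); im=cv2.imread("pics/w1.png"); c=cam("wrist",s); hsv=cv2.cvtColor(im,cv2.COLOR_BGR2HSV)
o=((hsv[...,0]<8)|(hsv[...,0]>172))&(hsv[...,1]>120); o[120:]=0; o[:,:270]=0;o[:,370:]=0
n=cv2.morphologyEx(o.astype(np.uint8),cv2.MORPH_OPEN,np.ones((7,7))); ys,xs=np.nonzero(n); print("spot",xs.mean(),ys.mean(),onplane(c,[[xs.mean(),ys.mean()]],.032))
ys,xs=np.nonzero(o); r=(np.abs(ys-53)<6); 
L=onplane(c,[[283,53.5],[357,53.5]],.032)[:,:2]; d=L[1]-L[0]; print("cross line",L,np.linalg.norm(d),np.degrees(np.arctan2(d[1],d[0])))
# saddle rear top corners in picture
print("plate edges lower", onplane(c,[[287,245],[352,245]],.032)); 
sp=onplane(c,[[318,53]],.032)[0,:2]; 
a=np.degrees(np.arctan2(d[1],d[0])); 
for ang in(-76.4,): print("saddle",sp-.11*np.array([np.cos(np.radians(ang)),np.sin(np.radians(ang))]))
E
```

```text
spot 317.965 52.98 [[0.54251407 0.17964434 0.032     ]]
cross line [[0.56606735 0.18579926]
 [0.51607659 0.17334408]] 0.05151900378125399 -166.0096229000491
plate edges lower [[0.53173477 0.32783989 0.032     ]
 [0.47992992 0.31492651 0.032     ]]
saddle [0.51662164 0.28656687]
```

The cross line is 51.5 mm long against 50 nominal, and the saddle is within 1 mm of the TCP. Descend and grip.

```bash
python3 -m inch '[{"hand":0,"slide":[0,0,-3],"yaw":0},{"hand":0,"slide":[0,0,-5],"yaw":0},{"hand":0,"slide":[0,0,-6.5],"yaw":0},{"hand":0,"slide":[0,0,-7.7],"yaw":0},{"hand":0,"slide":[0,0,-7.7],"yaw":0}]'
python3 -m inch '[{"hand":1,"slide":[0,0,0],"yaw":0},{"hand":1,"slide":[0,0,0],"yaw":0},{"hand":1,"slide":[0,0,0],"yaw":0},{"hand":1,"slide":[0,0,0],"yaw":0},{"hand":1,"slide":[0,0,0],"yaw":0},{"hand":1,"slide":[0,0,0],"yaw":0}]'
```

```text
time_s: 2.95
tcp_pos: [0.5162, 0.2856, 0.1147]
ee_rot: [[0.242, -0.97, -0.001], [-0.97, -0.242, -0.001], [0.001, 0.001, -1.0]]
wrist_force: [0.3, -0.0, 0.1]
gripper_width: 1.003
time_s: 3.7
tcp_pos: [0.5164, 0.2857, 0.1153]
ee_rot: [[0.243, -0.97, 0.0], [-0.97, -0.243, 0.0], [-0.0, -0.0, -1.0]]
wrist_force: [-0.1, -0.2, -0.0]
gripper_width: 0.399
```

```bash
python3 -m inch '[{"hand":1,"slide":[0,0,0],"yaw":0},{"hand":1,"slide":[0,0,0],"yaw":0},{"hand":1,"slide":[0,0,0],"yaw":0},{"hand":1,"slide":[0,0,0],"yaw":0}]'
python3 -m inch '[{"hand":1,"slide":[0,0,0.5],"yaw":0},{"hand":1,"slide":[0,0,1.2],"yaw":0},{"hand":1,"slide":[0,0,2.2],"yaw":0},{"hand":1,"slide":[0,0,3.2],"yaw":0},{"hand":1,"slide":[0,0,4.5],"yaw":0},{"hand":1,"slide":[0,0,6],"yaw":0},{"hand":1,"slide":[0,0,8],"yaw":0},{"hand":1,"slide":[0,0,8],"yaw":0},{"hand":1,"slide":[0,0,8],"yaw":0},{"hand":1,"slide":[0,0,8],"yaw":0}]'; python3 - <<'E'
from h import *
im,c=shot("wrist","w2"); print(sense()["moment"])
E
```

```text
time_s: 4.2
tcp_pos: [0.5164, 0.2857, 0.1152]
ee_rot: [[0.242, -0.97, -0.0], [-0.97, -0.242, 0.0], [-0.0, 0.0, -1.0]]
wrist_force: [-0.6, -1.0, 0.4]
gripper_width: 0.296
time_s: 5.45
tcp_pos: [0.516, 0.2854, 0.1943]
ee_rot: [[0.242, -0.97, -0.002], [-0.97, -0.242, -0.001], [0.001, 0.002, -1.0]]
wrist_force: [-0.1, -0.3, -2.1]
gripper_width: 0.292
[0.13151079 0.00134687 0.03886017]
```

View pics/w2.png

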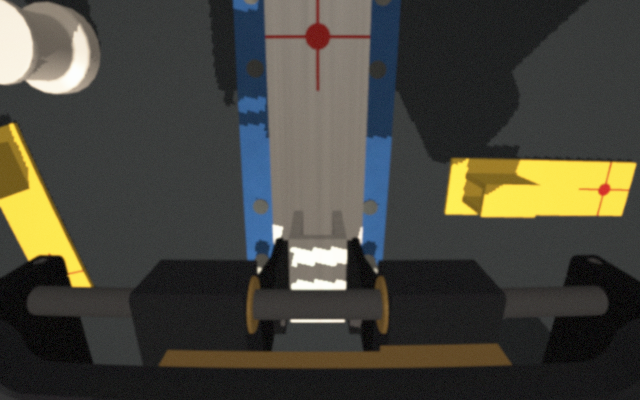

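The grip holds. The opening is 0.292, about 25.4 mm, and the plate is centred with the spot at (318,37). I carry it high to the bed, then check droop and yaw.

```bash
python3 -m inch '[{"hand":1,"slide":[0.1,-2,0.5],"yaw":-0.01},{"hand":1,"slide":[0.3,-5,1],"yaw":-0.03},{"hand":1,"slide":[0.5,-9,1],"yaw":-0.05},{"hand":1,"slide":[0.7,-13,1],"yaw":-0.07},{"hand":1,"slide":[0.9,-17,1],"yaw":-0.09},{"hand":1,"slide":[1.1,-21,1],"yaw":-0.11},{"hand":1,"slide":[1.4,-25,1],"yaw":-0.13},{"hand":1,"slide":[1.7,-29,1],"yaw":-0.15},{"hand":1,"slide":[2,-32,1],"yaw":-0.17},{"hand":1,"slide":[2.2,-34,1],"yaw":-0.19}]'
python3 -m inch '[{"hand":1,"slide":[0.1,-2,-0.5],"yaw":0},{"hand":1,"slide":[0.1,-4,-1],"yaw":0},{"hand":1,"slide":[0.1,-5.5,-2],"yaw":0},{"hand":1,"slide":[0.1,-6.2,-3],"yaw":0},{"hand":1,"slide":[0.1,-6.2,-4],"yaw":0},{"hand":1,"slide":[0.1,-6.2,-5],"yaw":0},{"hand":1,"slide":[0.1,-6.2,-5.5],"yaw":0},{"hand":1,"slide":[0.1,-6.2,-5.5],"yaw":0},{"hand":1,"slide":[0.1,-6.2,-5.5],"yaw":0}]'
cat > t.py <<'E'
from h import *
import sys
s=sense(); im,c=shot("wrist",sys.argv[1]); ct=cam("top"); top,_=shot("top",sys.argv[1]+"t"); sc,_=shot("scene",sys.argv[1]+"s")
hsv=cv2.cvtColor(im,cv2.COLOR_BGR2HSV)
o=((hsv[...,0]<8)|(hsv[...,0]>172))&(hsv[...,1]>120); o[120:]=0; o[:,:230]=0;o[:,400:]=0
n=cv2.morphologyEx(o.astype(np.uint8),cv2.MORPH_OPEN,np.ones((7,7))); ys,xs=np.nonzero(n); sp=[xs.mean(),ys.mean()]
z=s["tcp_pos"][2]-.0873+.004
print("wrist spot px",sp,"at z",z,onplane(c,[sp],z), "tcp",s["tcp_pos"],"moment",s["moment"])
v=cv2.resize(top[185:245,375:535],(800,300),interpolation=2); w=cv2.resize(sc[80:190,215:345],(354,300),interpolation=2)
w2=cv2.resize(im,(446,279)); o=np.zeros((600,800,3),np.uint8); o[:300]=v;o[300:,:354]=w;o[300:579,354:]=w2; cv2.imwrite(f"pics/{sys.argv[1]}c.png",o)
E
python3 t.py p1
```

```text
time_s: 6.75
tcp_pos: [0.5377, -0.0565, 0.2053]
ee_rot: [[0.052, -0.999, -0.001], [-0.999, -0.052, -0.0], [0.0, 0.001, -1.0]]
wrist_force: [0.5, -0.8, -2.0]
gripper_width: 0.298
time_s: 7.88
tcp_pos: [0.5398, -0.1161, 0.1506]
ee_rot: [[0.056, -0.998, 0.001], [-0.998, -0.056, -0.0], [0.0, -0.001, -1.0]]
wrist_force: [1.3, -0.7, -1.8]
gripper_width: 0.295
wrist spot px [np.float64(317.22629310344826), np.float64(36.02801724137931)] at z 0.06728776164629317 [[ 0.54546563 -0.22539645  0.06728776]] tcp [ 0.53975004 -0.11605824  0.15058776] moment [ 0.10777129 -0.08930545 -0.04157655]
```

View pics/p1c.png

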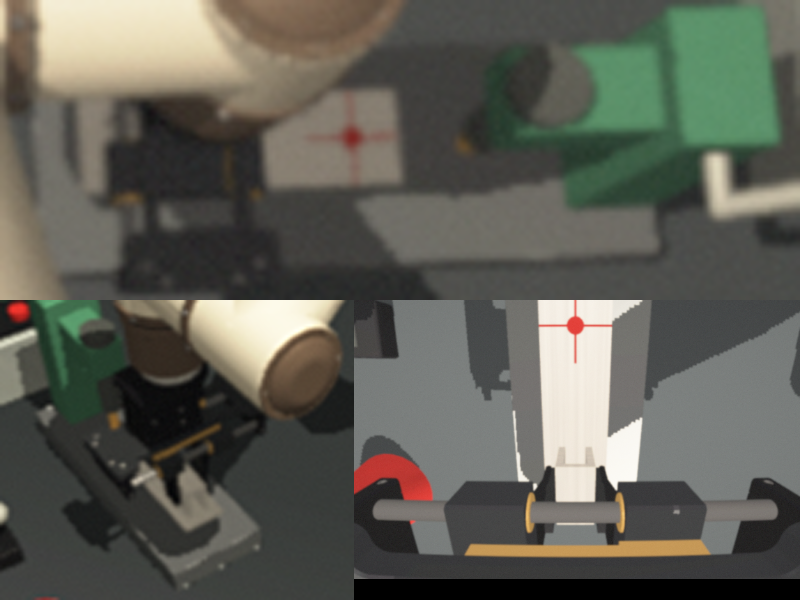

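The bracket is level over the bed, saddle to spot 109.5 mm, about 65 mm short of the tip. The bed is in shadow but clear. Lowering.

```bash
python3 -m inch '[{"hand":1,"slide":[0,0,-1],"yaw":0},{"hand":1,"slide":[0,0,-2],"yaw":0},{"hand":1,"slide":[0,0,-2.6],"yaw":0},{"hand":1,"slide":[0,0,-3],"yaw":0},{"hand":1,"slide":[0,0,-3.1],"yaw":0},{"hand":1,"slide":[0,0,-3.1],"yaw":0},{"hand":1,"slide":[0,0,-3.1],"yaw":0}]'
python3 -m inch '[{"hand":1,"slide":[0,0,-0.1],"yaw":0},{"hand":1,"slide":[0,0,-0.2],"yaw":0},{"hand":1,"slide":[0,0,-0.2],"yaw":0},{"hand":1,"slide":[0,0,-0.2],"yaw":0}]'
```

```text
time_s: 8.9
tcp_pos: [0.5396, -0.1163, 0.1196]
ee_rot: [[0.055, -0.998, 0.001], [-0.998, -0.055, -0.0], [0.0, -0.001, -1.0]]
wrist_force: [0.0, -0.1, -1.8]
gripper_width: 0.296
time_s: 9.4
tcp_pos: [0.5395, -0.1163, 0.1173]
ee_rot: [[0.055, -0.998, 0.0], [-0.998, -0.055, -0.0], [0.0, -0.0, -1.0]]
wrist_force: [-0.4, 0.8, -1.6]
gripper_width: 0.298
```

```bash
python3 -m inch '[{"hand":1,"slide":[0,0,-0.05],"yaw":0},{"hand":1,"slide":[0,0,-0.1],"yaw":0},{"hand":1,"slide":[0,0,-0.1],"yaw":0},{"hand":1,"slide":[0,0,-0.1],"yaw":0},{"hand":1,"slide":[0,0,-0.1],"yaw":0}]'; python3 -c "
from station import sense
print(sense()['tcp_pos'],sense()['wrist_force'])"
```

```text
time_s: 10.02
tcp_pos: [0.5395, -0.1162, 0.1172]
ee_rot: [[0.055, -0.998, 0.0], [-0.998, -0.055, -0.0], [0.0, -0.0, -1.0]]
wrist_force: [-1.6, 1.4, 6.0]
gripper_width: 0.298
[ 0.53946413 -0.11623534  0.11719774] [-1.60328962  1.40789545  6.0276289 ]
```

Contact at 6 N with the plate on the bed (TCP z 0.1172, as predicted). Now the spot-to-tip offset, measured in the same top picture, with the tip cross-checked from the scene view.

```bash
python3 t.py p2; python3 - <<'E'
from h import *
top=cv2.imread("pics/p2t.png"); hsv=cv2.cvtColor(top,cv2.COLOR_BGR2HSV); c=cam("top")
o=((hsv[...,0]<8)|(hsv[...,0]>172))&(hsv[...,1]>90); o[:200]=0;o[225:]=0;o[:,:425]=0;o[:,462:]=0
r=np.where(o,hsv[...,1].astype(float),0); r[r<140]=0; ys,xs=np.nonzero(r); w=r[ys,xs]
sp=[(xs*w).sum()/w.sum(),(ys*w).sum()/w.sum()]; print("top spot",sp,len(xs),onplane(c,[sp],.034))
for f in("top0","p2t"):
    h2=cv2.cvtColor(cv2.imread(f"pics/{f}.png"),cv2.COLOR_BGR2HSV); print(f); print(h2[208:219,462:474,1])
s0=cv2.imread("pics/scene0.png"); h2=cv2.cvtColor(s0,cv2.COLOR_BGR2HSV); b=(h2[...,1]>140)&(h2[...,0]>8)&(h2[...,0]<25); b[:110]=0;b[140:]=0;b[:,:245]=0;b[:,270:]=0
ys,xs=np.nonzero(b); print("scene brass",xs.min(),xs.max(),ys.min(),ys.max(),[(x) for x,y in zip(xs,ys) if y>=ys.max()-1])
print("scene tip", onplane(cam("scene"),[[257.8,130],[257.5,129.5]],.042))
cv2.imwrite("pics/tip.png",np.hstack([cv2.resize(cv2.imread("pics/top0.png")[200:225,450:480],(480,400),interpolation=0),cv2.resize(s0[115:140,245:264],(304,400),interpolation=0)]))
E
```

```text
wrist spot px [np.float64(317.28265524625266), np.float64(36.0)] at z 0.03389773873139977 [[ 0.5450903  -0.22559832  0.03389774]] tcp [ 0.53946413 -0.11623534  0.11719774] moment [ 0.34802667  0.70149491 -0.01349948]
top spot [np.float64(441.9982206405694), np.float64(214.69217081850533)] 7 [[ 0.54551557 -0.22598939  0.034     ]]
top0
[[ 22  22  21  22  20  19  21  29  24  33  56  82]
 [ 22  22  24  24  21  22  19  19  29  29  54  84]
 [ 22  22  22  22  25  26  25  21  24  32  54  82]
 [ 19  21  24  26  36  52  40  24  22  30  48  75]
 [ 21  22  25  37  69  95  74  34  20  27  44  77]
 [ 22  21  27  46  94 132 119  63  26  29  41  70]
 [ 22  24  27  39  85 126 130  86  30  21  32  52]
 [ 22  21  24  31  47  78  82  61  31  21  21  23]
 [ 19  22  22  24  28  35  33  31  26  21  22  18]
 [ 24  21  21  24  22  25  24  24  21  23  21  19]
 [ 23  25  22  22  21  24  21  24  22  22  24  21]]
p2t
[[ 16  16  12  11  16  17  15  16  28  23  55  82]
 [ 16  19  16  12  16  14  21  11  28  34  46  70]
 [ 19  12  20  11  16  22  33  23  18  23  40  84]
 [ 23  16  20  20  36  55  38  24  18   6  36  78]
 [ 24  16  20  30  70  90  72  27  23  23  36  70]
 [ 16  16  24  47  88 130 114  57  16  22  31  55]
 [ 15  12  16  43  85 120 122  94  42  11  15  42]
 [ 16  19  20  23  52  86  88  71  45  14  14  17]
 [ 16  12  15  12  22  40  37  31  28  13  16  16]
 [ 12  16  17  16  16  16  15  20  15  20  20  16]
 [ 12  16  16  20  24  12  15  20  16  15  16  20]]
scene brass 255 258 122 128 [np.int64(256), np.int64(257), np.int64(257)]
scene tip [[ 0.54955056 -0.28555823  0.042     ]
 [ 0.54927456 -0.28835097  0.042     ]]
```

View pics/tip.png

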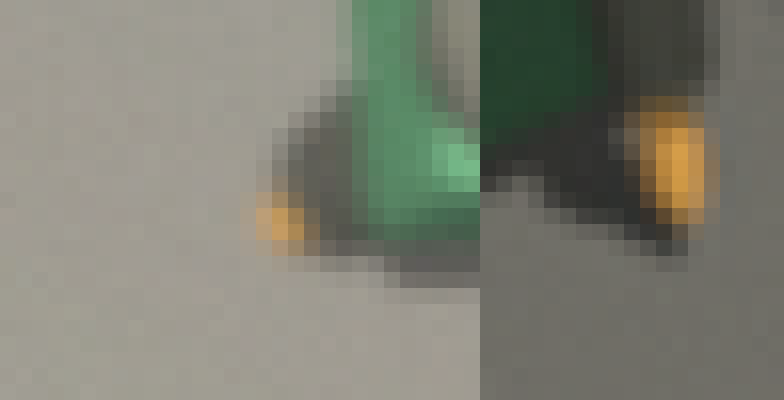

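Wrist and top views put the spot at (0.5453,-0.2258), agreeing within 0.5 mm. The tip at the lower-left end of the brass, (466.3,214), gives (0.547,-0.2915); the scene view gives (0.549,-0.291), and the bed end plus 230 mm gives y -0.292. Remaining slide is about (+0.27,-6.57) cm, so I go 4.5 cm first.

```bash
python3 -m inch '[{"hand":1,"slide":[0,-0.3,0],"yaw":0},{"hand":1,"slide":[0,-0.8,0],"yaw":0},{"hand":1,"slide":[0.1,-1.4,0],"yaw":0},{"hand":1,"slide":[0.1,-2,0],"yaw":0},{"hand":1,"slide":[0.1,-2.6,0],"yaw":0},{"hand":1,"slide":[0.1,-3.2,0],"yaw":0},{"hand":1,"slide":[0.2,-3.8,0],"yaw":0},{"hand":1,"slide":[0.2,-4.3,0],"yaw":0},{"hand":1,"slide":[0.2,-4.5,0],"yaw":0},{"hand":1,"slide":[0.2,-4.5,0],"yaw":0}]'; python3 t.py p3
```

```text
time_s: 11.42
tcp_pos: [0.5425, -0.1614, 0.1172]
ee_rot: [[0.055, -0.998, 0.003], [-0.998, -0.055, -0.0], [0.001, -0.003, -1.0]]
wrist_force: [0.2, 1.6, 5.8]
gripper_width: 0.298
wrist spot px [np.float64(317.47712418300654), np.float64(35.98692810457516)] at z 0.03393077710774052 [[ 0.54825855 -0.27078679  0.03393078]] tcp [ 0.54251852 -0.16139358  0.11723078] moment [ 0.50717031  0.03386088 -0.11666624]
```

View pics/p3c.png

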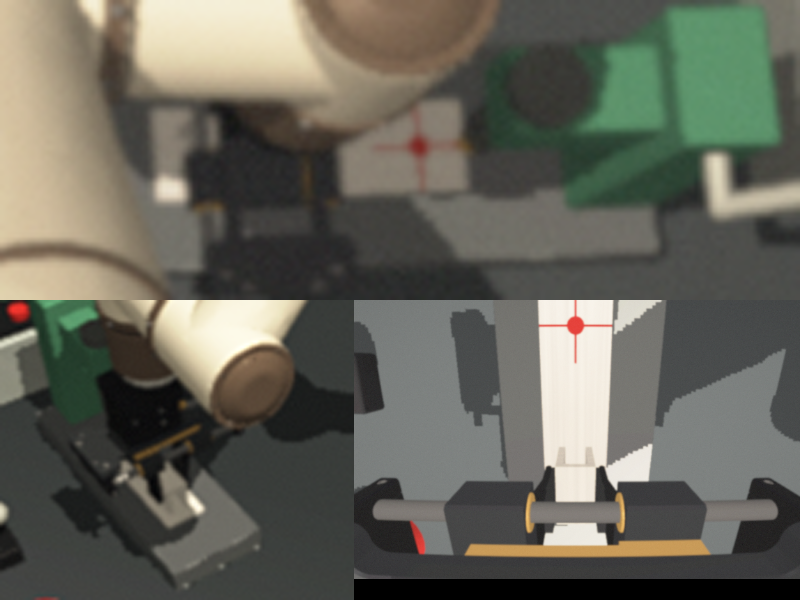

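The spot is at (0.5483,-0.2708), flat and in line with the tip, brass at crop (463,145), with 2.07 cm left. Last stretch, gently.

```bash
python3 -m inch '[{"hand":1,"slide":[0,-0.2,0],"yaw":0},{"hand":1,"slide":[0,-0.5,0],"yaw":0},{"hand":1,"slide":[0,-0.8,0],"yaw":0},{"hand":1,"slide":[0,-1,0],"yaw":0},{"hand":1,"slide":[0,-1,0],"yaw":0}]'
python3 -m inch '[{"hand":1,"slide":[0,-0.2,0],"yaw":0},{"hand":1,"slide":[0,-0.5,0],"yaw":0},{"hand":1,"slide":[0,-0.8,0],"yaw":0},{"hand":1,"slide":[0,-1,0],"yaw":0},{"hand":1,"slide":[0,-1.1,0],"yaw":0},{"hand":1,"slide":[0,-1.1,0],"yaw":0},{"hand":1,"slide":[0,-1.1,0],"yaw":0}]'; python3 t.py p4
```

```text
time_s: 12.2
tcp_pos: [0.5425, -0.1713, 0.1172]
ee_rot: [[0.055, -0.998, 0.003], [-0.998, -0.055, -0.0], [0.0, -0.003, -1.0]]
wrist_force: [0.9, 1.9, 6.4]
gripper_width: 0.297
time_s: 13.08
tcp_pos: [0.5424, -0.1822, 0.1172]
ee_rot: [[0.055, -0.998, 0.003], [-0.998, -0.055, -0.0], [0.0, -0.003, -1.0]]
wrist_force: [0.1, 2.6, 6.0]
gripper_width: 0.292
wrist spot px [np.float64(nan), np.float64(nan)] at z 0.03393055209062848 [[nan nan nan]] tcp [ 0.54243693 -0.18216893  0.11723055] moment [ 0.8472455   0.09321903 -0.08200052]t.py:6: RuntimeWarning: Mean of empty slice.
  n=cv2.morphologyEx(o.astype(np.uint8),cv2.MORPH_OPEN,np.ones((7,7))); ys,xs=np.nonzero(n); sp=[xs.mean(),ys.mean()]
  ret = ret.dtype.type(ret / rcount)
```

View pics/p4c.png

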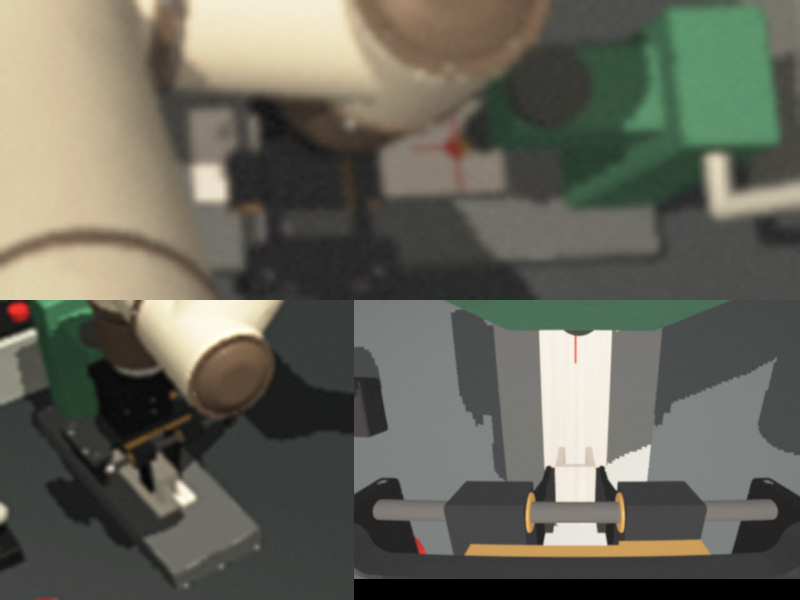

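The spot is now under the brass: in the top crop red at (455,146), brass at (462,143). A quick numeric check before letting go.

```bash
python3 - <<'E'
from h import *
c=cam("top"); K,k1,o,R=c
def proj(p):
    q=(np.array(p)-o)@R; return cv2.projectPoints(np.array([[q[0],-q[1],-q[2]]]),np.zeros(3),np.zeros(3),np.array(K,float),np.array([k1,0,0,0,0.]))[0].ravel()
t=np.array([.548,-.2915]); print("tip px",proj([*t,.042]),"cone 10mm up",proj([*t,.052]),"spot if under tip",proj([*t,.034]))
print("spot from tcp", proj([.5482,-.2916,.034]))
im=cv2.imread("pics/p4t.png").astype(int); e=im[...,2]-im[...,1]; g=im[...,1]-im[...,0]
print("cols 460..471 rows 208..221 R-G"); print(e[206:224,460:473])
print("G-B"); print(g[209:218,460:473])
E
```

```text
tip px [466.4740389  213.72044928] cone 10mm up [467.52939124 212.9938137 ] spot if under tip [465.64042476 214.29423991]
spot from tcp [465.67347967 214.22283773]
cols 460..471 rows 208..221 R-G
[[ 12  11  10  11  10  10  11  10   8   7   4  -1 -11]
 [ 10  11  11  10  11  14  11   8   7   4   2  -2 -11]
 [ 11  10   9  10  13  23  15   8   4   2   1  -3 -10]
 [ 16  15  11  11  16  29  22  10   6   2  -1  -2  -9]
 [ 13  11   9  10  15  28  25  12   2  -1  -1  -2 -11]
 [  8   9  10   9  15  29  33  15   6   2   1   1  -6]
 [ 10  10  10  12  25  42  40  22   7  -1  -2  -1  -9]
 [ 15  14  15  21  44  59  50  28  14   6   3  -1  -6]
 [ 27  26  28  36  59  72  57  36  21  10   3   2  -1]
 [ 17  16  17  23  40  60  64  43  24  13   8   7   5]
 [ 10   9  10  12  20  36  48  33  16  10   7   6   8]
 [  8   8  10   9  12  20  30  19  10   9   8   9   8]
 [  8  10   8   8  10  18  27  15  10   9   8  10   9]
 [  9   9   9   8  10  16  29  19  10   8   7   8   8]
 [  8   9   9   8   9  15  27  23  13  11  10  10  10]
 [  8   7   7   8  10  12  26  25  13  10  11   9   8]
 [  9   7   9   9   8  10  18  22  12   9   8   9   7]
 [  9   8   7   8   7   7  10  16  10   7   8   6   5]]
G-B
[[17 16 13 12 12 11  8  9  4  3  4  3  7]
 [14 14 12 11 11 10 10  7  5  6  3  3  9]
 [13 12 11 12 12 10 11 10  6  4  3  2  7]
 [12 12 12 13 11  8 13 16 10  6  6  3  9]
 [13 12 14 12 10 11 19 27 20  8  2  7  7]
 [10 10 10  9  7  9 20 29 26 13  6  4  6]
 [11 12 11 12  9  8 12 16 20 14 10  7  9]
 [12 12 12 13 11 10  7  9 14 14 13 13 12]
 [13 13 11 13 11 12 10 11 13 13 13 13 13]]
```

Measured spot (465.6,214.0) px against (465.6,214.3) predicted for under the tip, so within about 1 mm. Unload, open, back out along the bed, then up.

```bash
python3 -m inch '[{"hand":1,"slide":[0,0,0.05],"yaw":0},{"hand":1,"slide":[0,0,0.1],"yaw":0},{"hand":0.3,"slide":[0,0,0.1],"yaw":0},{"hand":0,"slide":[0,0,0.1],"yaw":0},{"hand":0,"slide":[0,0,0.1],"yaw":0},{"hand":0,"slide":[0,0,0.1],"yaw":0},{"hand":0,"slide":[0,0,0.1],"yaw":0},{"hand":0,"slide":[0,0,0.1],"yaw":0},{"hand":0,"slide":[0,0,0.1],"yaw":0}]'
python3 -m inch '[{"hand":0,"slide":[0,0,0.1],"yaw":0},{"hand":0,"slide":[0,0,0.1],"yaw":0},{"hand":0,"slide":[0,0,0.1],"yaw":0}]'
```

```text
time_s: 14.35
tcp_pos: [0.5414, -0.1823, 0.1173]
ee_rot: [[0.055, -0.998, 0.0], [-0.998, -0.055, 0.0], [0.0, -0.0, -1.0]]
wrist_force: [1.0, -0.1, -0.2]
gripper_width: 0.968
time_s: 14.72
tcp_pos: [0.5414, -0.1823, 0.1183]
ee_rot: [[0.055, -0.998, 0.0], [-0.998, -0.055, 0.0], [-0.0, -0.0, -1.0]]
wrist_force: [0.6, 0.7, 0.3]
gripper_width: 0.998
```

```bash
python3 -m inch '[{"hand":0,"slide":[0,1,0],"yaw":0},{"hand":0,"slide":[-0.1,3,0],"yaw":0},{"hand":0,"slide":[-0.3,5,0],"yaw":0},{"hand":0,"slide":[-0.4,7,1],"yaw":0},{"hand":0,"slide":[-0.5,9,4],"yaw":0},{"hand":0,"slide":[-0.5,12,8],"yaw":0},{"hand":0,"slide":[-0.5,16,12],"yaw":0},{"hand":0,"slide":[-0.5,20,13],"yaw":0},{"hand":0,"slide":[-0.5,22,13],"yaw":0},{"hand":0,"slide":[-0.5,22,13],"yaw":0}]'
python3 - <<'E'
from h import *
t,_=shot("top","e"); s,_=shot("scene","es"); print(sense()["wrist_force"],sense()["tcp_pos"])
im=t.astype(int); e=im[...,2]-im[...,1]; print(e[209:218,460:470])
a=cv2.resize(t[185:245,375:535],(800,300),interpolation=2); b=cv2.resize(s,(480,300)); w=cv2.resize(s[80:200,200:328],(320,300),interpolation=2)
cv2.imwrite("pics/ec.png",np.vstack([a,np.hstack([b,w])]))
E
```

```text
time_s: 15.98
tcp_pos: [0.5357, 0.0392, 0.2475]
ee_rot: [[0.058, -0.998, -0.002], [-0.998, -0.058, -0.0], [0.0, 0.002, -1.0]]
wrist_force: [-1.2, -0.8, 0.4]
gripper_width: 0.996
[ 0.83172342  0.19395046 -0.21508286] [0.53577006 0.03761089 0.24721044]
[[ 12  10   9  10  15  39  40  24   8   3]
 [ 12  10   8   8  14  34  53  30   6   2]
 [ 15  10   8   9  12  31  61  34   7   1]
 [ 11  10   9  11  21  56  76  43  12   3]
 [ 17  15  15  21  57 101  95  51  23   9]
 [ 37  36  37  47  91 132 115  67  34  15]
 [ 19  18  19  28  69 118 125  83  39  17]
 [ 10  11  10  12  27  69  90  55  23  11]
 [  9   8   9   9  12  30  50  26  11  10]]
```

View pics/ec.png

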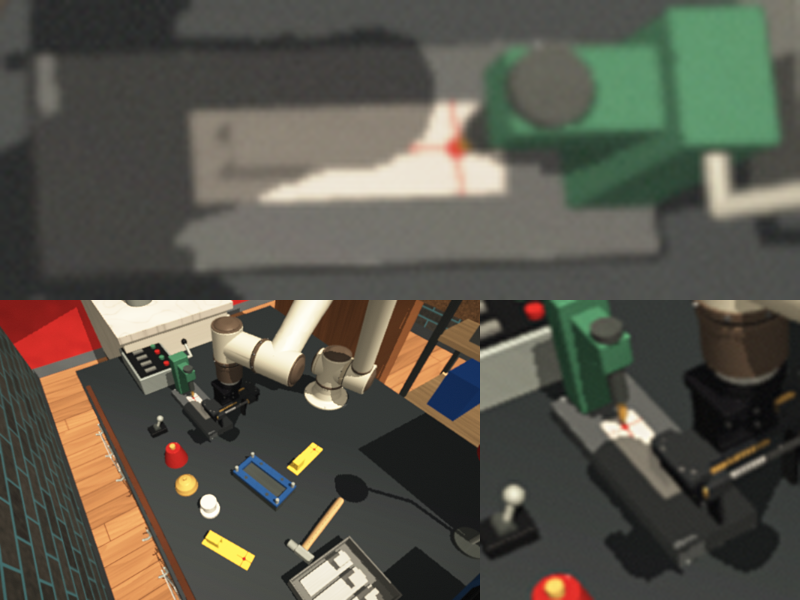

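The bracket lies flat. The top view still puts the spot at (465.5,214) under the tip, and the scene view shows the brass ending on the spot. The bystanders look undisturbed and the gripper is clear. Handing in.

```bash
python3 -c "
from station import finish_job
print(finish_job())"
```

```text
the job is handed in; nothing more can be done
None
```

I lifted the bracket level out of the die and laid it flat on the press bed with its spot about 6.5 cm short of the tip. I then slid it along the bed under about 6 N until the spot was under the tip, released it and backed out. The robot clock was about 16 s at hand-in.

- **Spot under tip:** my last top-view check put the spot at pixel (465.5, 214), against (465.6, 214.3) predicted for directly under the tip. That is about 1 mm off. The tip's own position carries about 2 mm of uncertainty, because the top and scene views differed by 1–2 mm on it.
- **Wrist camera:** it could not confirm the spot at the end, because the punch head hid it. The final position rests on the top and scene views and the arm's own pose reading.
- **Other things on the desk:** nothing looked moved in the last pictures, but I judged that by eye and did not measure it. Wrist force was near zero after release, so the robot was touching nothing.

No check failed, and the job reported no verdict.

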